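# Set the nut, then clamp the candy dish lid with the cam lever

### The arm

A 7-joint arm with a two-finger parallel gripper is mounted at the origin on the work surface. World frame = base frame: x ahead of the robot, y to its left, z up, the work surface at z = 0. Lengths are in m, angles in rad, forces in N, time in s.
With the tool pointing down it reaches from about 0.4 to 0.85 m from the base axis. Payload 10.4 kg.
Tool frame: the origin (TCP) lies at the very end of the fingers, on their centre line; the grasp point (between the pads) lies 19 mm behind it; z points along the fingers, y is the direction in which the jaws open and shut (so a half turn about z gives the same grasp; the last joint's range is limited). The gripper opens to 85 mm and grips with 20 to 120 N. Pads are 22 mm wide; open, the fingers measure 114 mm over their backs; the gripper's body (76 mm by 85 mm) begins 54 mm behind the grasp point. The pads swing forward as they close: fully open they stand 13 mm farther back than shut.
Start: joints at [-1.263, 0.332, -0.065, 1.46, 0.022, 1.35, -0.088], TCP at [0.203, 0.591, 0.231] pointing down, gripper open.
Joint ranges: [-2.6, 2.6], [-0.5, 2.12], [-1.47, 1.34], [0.16, 2.42], [-1.27, 4.41], [0.06, 2.06], [-2.6, 2.6]. Speed limits (rad/s): [2.22, 2.22, 2.79, 2.79, 3.14, 3.14, 3.14].

### API

Orientations are given as a unit quaternion [x, y, z, w].
In Python, from workcell import manip gives the robot as it stands.
- The arm moves only by the tool arm_command, never from a script. Its arguments are lists of equal length, an entry for each row: "slide": the shift along the tool's x, y, z in mm, a list of three; "turn": the turn about the tool's z in degrees; "grip": the closure, from 0 (fully open) to 1 (shut). In form: {"slide": [[tx, ty, tz], ...], "turn": [turn, ...], "grip": [grip, ...]}. A call has 1 to 10 rows; each row shifts and turns the commanded pose from where the row before left it, along the tool's axes as they then stand; what a row does not reach is not made up. A row lasts 1/12 s, in which the tool goes at most 41.7 mm and 7.16 degrees, less where a joint would pass 70% of its speed; a pose out of reach is approached as far as the arm can. A call with a gripper value outside its range is refused whole. The fingers move at their own pace and stop on an object; "newtons" is the grip in N (left out, the last holds). Time passes only in rows, so rows that do not move let the fingers close. It gives the time, the measured TCP pose, the force and the opening at its end, in the units of the state.
- manip.get_obs(): the state, without advancing time (a new reading comes with each control period).
- manip.camera(name): name is "side" or "top" or "wrist"; returns the picture (384x512x3 uint8, blue, green, red); there is no depth.
- manip.camera_info(name): a dict with "fx", "fy", "cx", "cy" (pixels), "dist_coeffs" ([k1, k2, p1, p2, k3] as OpenCV has them; the pictures are not rectified), "rvec" (rotation vector, rad) and "tvec" (3), from world to camera coordinates, as OpenCV has them. Camera axes: x right, y down, z forward; pixel columns grow to the right and rows downward; lengths in m; the calibration is good to about 2 mm. A picture is of the moment at which its call begins: read the wrist's pose just before it. camera_info takes no time and is no camera call; for the wrist camera it gives the pose at the moment of the call.
- manip.hand_in(): hands the job in, once; it reports no verdict.
Trained networks look in the newest picture that a camera, given by its name, has taken for a name from the list of things; names that differ only in an ending like _2 or _b are one class to them, and where a whole thing is asked for, a point or a joint stands for the part that bears it (a point fixed in the world has none). Each returns a list of dicts, best first, with "score" (0 to 1); they miss things now and then, are a little off and sometimes report something else, mostly with a low value. They report only what shows in the picture. A call takes as long as a camera call. They do not tell look-alikes from the thing itself.
- manip.cut_out(target, camera): "pixels" (384x512 bool, what is visible of it).
- manip.tip_of(target, camera): "xyz" ([x, y, z] in m, in the coordinates of the camera as it stood for that picture, good to about 4 mm: a listed point, or the origin of a listed thing).
The state is a dict: "clock": time; "joint_pos": joint angles; "joint_velocities": joint speeds; "tau": joint torques, N m; "position": TCP position; "ee_rot": TCP orientation; "ft_force": force on the tool from outside, world axes, zero at the start; "torque": the same for the moment, N m; "grip_width": opening from 0.0 (shut) to 1.0 (fully open).
Only numpy, scipy, OpenCV 4.12 (cv2) and the standard library are available. Lean on these libraries where they do the work, as an engineer would, in place of code of your own. Each camera call takes 0.05 s, during which the arm holds its last target.

### The job

Clamp the lid of the glass candy dish with the cam lever of its little brass press, firmly but without cracking the glass. Only while the lever is up, turn the red wing nut clockwise until the lever, when you try it, first bites about halfway through its swing; then press the lever fully down, without forcing it, so that it locks over centre. Let go, and leave the lid seated on the dish and the tea things where they stand.

Things in the scene. Friction and masses are not known exactly. Their poses are not given: they have to be found in the camera images.
- press: Fixed dark wooden board (150 x 150 x 14 mm, tongue to +y) carrying brass cheeks, arm, nut and cam lever. Origin: underside of the board, below the nut axis; z up. The cheeks (40 mm wide in x, 46 in y, up to z 165 mm) stand at local y = 125 mm. A brass arm along y, top face at z 130 mm with the lever up, runs from them over the lid and carries the nut.
- nut_axis (a point): Fixed point on the vertical nut axis, local (0, 0, 152) mm of the press: the height of the middle of the red wing while the lever is up. The arm and nut sink up to 15.6 mm as the lever closes.
- nut_wing: Red wing of the nut: a bar 46 long (its x) x 13 thick (its y) x 26 mm high, from 8 to 34 mm above its origin, which lies on the nut axis at the arm's top face (z 130 mm, lever up). A round steel flange, radius 19, lies under it. Grip it across the 13 mm from above. It turns with the nut.
- press_nut (a joint): Turn of the nut, rad, -0.5 to 4.6: grows clockwise seen from above and then lowers a rubber pad 3.2 mm per rad towards the lid (wing along press x at 0). Starts at 0 to 0.3, always too loose. Turning takes about 0.4 Nm whether or not the pad touches, so feel with the lever. It stays put when let go. Do not grip it with the lever past 1.2 rad.
- press_lever (a joint): Lever angle q, rad: 0 = straight up (start), 1.55 = fully down, level, pointing to press +y. The eccentric lowers arm, nut and pad by s = 14 cos b + sqrt(676 - (14 sin b)^2) - 24.4 mm, b = 1.4 - q. Past 1.4 it is over centre and locks if the pad presses. Let go earlier, a weak spring lifts it. Pushing the ball along its arc takes under 1.5 N before the bite, rising a little.
- lever_pivot (a point): Lever pivot, fixed: local (0, 125, 150) mm of the press. The lever swings in the press's y-z plane, up to outward (+y) and down.
- lever_ball: Black ball, radius 11 mm, at the lever's end, origin at its centre, 85 mm from the pivot; lever rod radius 6 mm. Set right, the lever first bites at q = 0.74 (0.65 to 0.83 will do) and the push at the ball peaks near 4.7 N (3.6 to 5.8) at q about 1.05.
- lid: Loose glass lid, disc radius 65, 6 mm thick, 0.35 kg, origin at the middle of the disc's underside. A brass collar (outer radius 22, 24 mm high) on it hides the gap under the pad: unknown, 12.6 to 19.6 mm at the start with the lever up, different each time. Right gap: 11.2 mm, bringing 55 N on the lid when locked (13 N per mm of gap less); 90 N cracks it.
- dish: Fixed round glass dish with sweets, radius 63 at the rim, 55 mm high, standing on the press board; origin: centre of its underside.
- saucer0: White saucer, radius 70, 14 mm high, origin at its underside. Leave alone.
- saucer1: The other white saucer, same size. Leave alone.
- cup0: Blue tea cup, radius 40, 62 mm high, handle, on saucer0. Leave alone.
- cup1: Blue tea cup, same size, on saucer1. Leave alone.
- tongs: Steel sugar tongs, 150 mm long, lying on a wooden block 35 mm high. Leave alone.
- jam_pot: Cream jam pot with a red lid, radius 43, 94 mm high, origin at its underside. Leave alone.
Mind the look-alikes: they are no part of the job. There is more than one size of the lid; the job needs the smallest.

How it is judged:
At the end, for the whole second after the job is handed in: The lever is locked fully down (above 1.45 rad), the pad presses the lid with 40 to 70 N, the lid lies level within 8 mm of the dish's centre, and cups, saucers, tongs and jam pot are within 30 mm of where they stood (value of joint press_lever above 1.45 rad and contact force between press and lid between 40 and 70 N and horizontal distance between lid and dish below 0.008 m and angle between lid's own z axis and vertical below 0.06 rad and distance of each of saucer0, saucer1, cup0, cup1, tongs, jam_pot from where it was at the start of the episode below 0.03 m); the robot touches nothing.
It fails at once if The pad presses the lid with more than 90 N: the glass cracks (contact force between press and lid above 90 N).
It fails at once if The nut is gripped while the lever is down (past 1.2 rad) (value of joint press_lever above 1.2 rad and contact force between the fingers and nut_wing above 4 N).
It fails at once if The lever is forced: more than 60 N on its ball (contact force between the fingers and lever_ball above 60 N).
It fails at once if A cup, a saucer, the tongs or the jam pot is pushed more than 30 mm (distance of any of saucer0, saucer1, cup0, cup1, tongs, jam_pot from where it was at the start of the episode above 0.03 m).
It also fails if it takes over 72 s, if anything falls off the work surface, if the arm or the gripper's body presses on something with over 40 N, if the wrist force passes 120 N, or if a joint passes its speed limit or range.

## Working session

There is one attempt and no reset: what is moved stays moved. The work goes in short steps, Python scripts to look and compute and a tool call to move; the robot and the scene stay as the last step left them, time stands still between calls to the robot, and variables do not carry over. Pictures are saved under pics/ and viewed, and the job is handed in when it is done.

Besides the shell and the picture viewer there is one more tool, called after "Request:" in YAML: its name, and indented under it one key for each argument. arm_command: Moves the arm, as the interface text tells. Its arguments: {"type":"object","properties":{"slide":{"type":"array","items":{"type":"array","items":{"type":"number"}}},"turn":{"type":"array","items":{"type":"number"}},"grip":{"type":"array","items":{"type":"number"}},"newtons":{"type":"number"}},"required":["slide","turn","grip"]}

```bash
mkdir -p pics; ls; python3 - <<'E'
from workcell import manip
import cv2
print(manip.get_obs())
for c in ['side','top','wrist']:
    cv2.imwrite(f'pics/{c}0.png',manip.camera(c)); i=manip.camera_info(c); print(c,i)
E
```

```text
pics
{'clock': 0.0, 'joint_pos': array([-1.26262163,  0.33290602, -0.064688  ,  1.46095711,  0.02158485,
        1.34989448, -0.0885118 ]), 'joint_velocities': array([-1.60245345e-05,  1.43566234e-03,  1.14195310e-03, -7.85425604e-04,
       -4.43837841e-04,  1.28732101e-03,  2.72120906e-05]), 'tau': array([-1.12824880e-03, -6.25459814e+01,  4.85181611e-02, -3.91598511e+01,
        1.61673746e-02,  1.01622439e-02, -9.83104904e-07]), 'position': array([0.2028682 , 0.59075519, 0.23048703]), 'ee_rot': array([ 1.64636903e-01,  9.86353968e-01, -7.29217163e-04, -9.27693860e-05]), 'ft_force': array([0.75089713, 0.19147259, 0.36853872]), 'torque': array([0.0011587 , 0.01952617, 0.04233225]), 'grip_width': 0.9999087441052723}
side {'fx': 380.55222153333824, 'fy': 380.55222153333824, 'cx': 253.56937893794904, 'cy': 190.89191677170754, 'dist_coeffs': array([0.00701073, 0.        , 0.        , 0.        , 0.        ]), 'rvec': array([ 2.31139781, -0.40973298,  0.16422437]), 'tvec': array([-0.51775976,  0.26199009,  1.23179722])}
top {'fx': 481.475954179517, 'fy': 481.475954179517, 'cx': 247.41116031608186, 'cy': 193.07064630545173, 'dist_coeffs': array([-0.12724632,  0.        ,  0.        ,  0.        ,  0.        ]), 'rvec': array([ 2.10869894, -2.12578168,  0.1690526 ]), 'tvec': array([0.04976714, 0.57395458, 1.79158643])}
wrist {'fx': 326.3172405259778, 'fy': 326.3172405259778, 'cx': 253.04618793061542, 'cy': 196.18807132984648, 'dist_coeffs': array([-0.09370677,  0.        ,  0.        ,  0.        ,  0.        ]), 'rvec': array([-2.37402097, -1.69601417, -0.2220065 ]), 'tvec': array([-0.6238745 , -0.03367922,  0.37863618])}
```

View pics/side0.png

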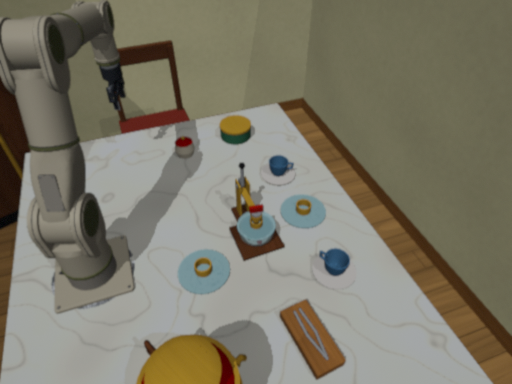

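View pics/top0.png

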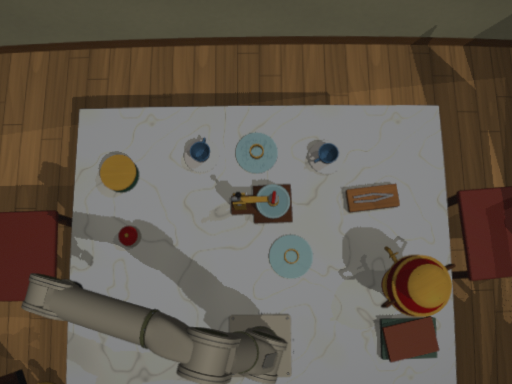

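View pics/wrist0.png

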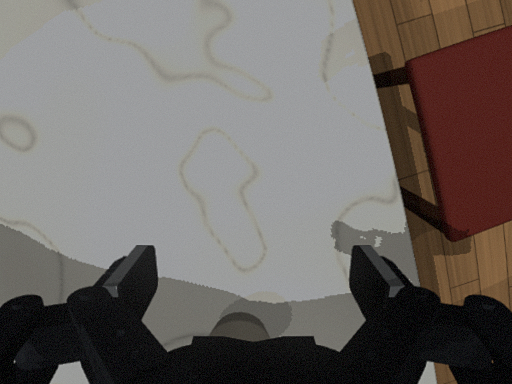

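The side view shows the press at about (257,225), with its lever ball near (241,167) and its red wing at (256,211). In the top view the board is at (272,203), with the tongue and lever to the left (world +y). There are three candidate lids in the top view: (273,201) on the dish in the press, (256,152) loose on the table and (290,256) loose on the table. The one on the dish is smallest and sits under the pad, so it is the one meant. Next I'll measure and take a crop to confirm.

```bash
cat > h.py <<'E'
from workcell import manip
import cv2, numpy as np
from scipy.spatial.transform import Rotation as R
def ext(c):
    i=manip.camera_info(c); return i,R.from_rotvec(i['rvec']).as_matrix(),np.array(i['tvec'])
def toworld(c,p):
    i,r,t=ext(c); return r.T@(np.array(p)-t)
def px_at_z(c,uv,z):
    i,r,t=ext(c); K=np.array([[i['fx'],0,i['cx']],[0,i['fy'],i['cy']],[0,0,1.]])
    n=cv2.undistortPoints(np.array([[uv]],float),K,np.array(i['dist_coeffs']))[0,0]
    d=r.T@np.array([n[0],n[1],1]); o=-r.T@t; return o+d*(z-o[2])/d[2]
def proj(c,P):
    i,r,t=ext(c); K=np.array([[i['fx'],0,i['cx']],[0,i['fy'],i['cy']],[0,0,1.]])
    return cv2.projectPoints(np.array(P,float).reshape(-1,1,3),np.array(i['rvec']),t,K,np.array(i['dist_coeffs']))[0][:,0]
E
python3 - <<'E'
from h import *
for c in ['top','side']:
    im=manip.camera(c)
    for n in ['press','nut_axis','nut_wing','lever_pivot','lever_ball','lid','dish','saucer0','cup0','tongs','jam_pot']:
        for d in manip.tip_of(n,c)[:3]:
            print(c,n,round(d['score'],2),toworld(c,d['xyz']).round(4))
    cr=im[110:290,190:330] if c=='top' else im[140:270,200:300]
    cv2.imwrite(f'pics/{c}crop.png',cv2.resize(cr,None,fx=4 if c=='side' else 3,fy=4 if c=='side' else 3,interpolation=cv2.INTER_CUBIC))
print(manip.get_obs()['clock'])
E
```

```text
top press 0.73 [ 0.5397 -0.0481  0.0019]
top nut_axis 0.7 [ 0.5398 -0.0506  0.1533]
top nut_wing 0.55 [ 0.5406 -0.0519  0.1256]
top lever_pivot 0.88 [0.5343 0.0719 0.147 ]
top lever_pivot 0.28 [0.7369 0.2279 0.0016]
top lever_ball 0.39 [0.5362 0.0749 0.2339]
top lid 0.7 [ 0.3387 -0.1191  0.0018]
top lid 0.64 [0.7493 0.0141 0.0023]
top lid 0.6 [ 0.5364 -0.0488  0.0704]
top dish 0.42 [0.7393 0.2262 0.0121]
top saucer0 0.72 [0.7371 0.2307 0.0021]
top saucer0 0.52 [ 0.5395 -0.0524  0.148 ]
top cup0 0.87 [0.7397 0.2251 0.0124]
top cup0 0.81 [ 0.7299 -0.27    0.0172]
top cup0 0.34 [0.5353 0.0744 0.2354]
top tongs 0.69 [ 0.5565 -0.4411  0.0374]
top jam_pot 0.62 [ 0.4118  0.5003 -0.0018]
side press 0.76 [ 0.5417 -0.053  -0.0036]
side nut_axis 0.97 [ 0.5425 -0.0484  0.151 ]
side lever_pivot 0.66 [0.534  0.0735 0.1486]
side lever_ball 0.61 [0.536  0.0721 0.2374]
side lid 0.93 [ 0.75    0.013  -0.0038]
side lid 0.7 [ 0.5421 -0.0482  0.0131]
side lid 0.61 [ 0.3367 -0.1163  0.0019]
side dish 0.67 [ 0.7388  0.2264 -0.003 ]
side dish 0.53 [ 0.5404 -0.0487  0.012 ]
side dish 0.2 [ 0.553  -0.4412  0.0318]
side saucer0 0.64 [ 0.7247 -0.2638 -0.0013]
side saucer0 0.61 [ 0.738   0.2256 -0.001 ]
side cup0 0.88 [0.7387 0.2318 0.0127]
side cup0 0.86 [ 0.7307 -0.265   0.012 ]
side tongs 0.83 [ 0.5541 -0.4427  0.0313]
side jam_pot 0.6 [ 0.414   0.5015 -0.0009]
1.35
```

View crop.

View pics/topcrop.png

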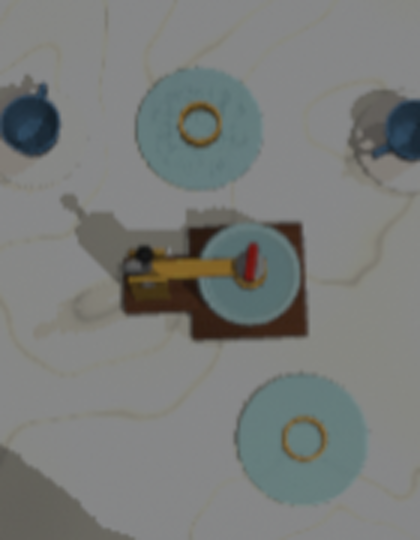

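View pics/sidecrop.png

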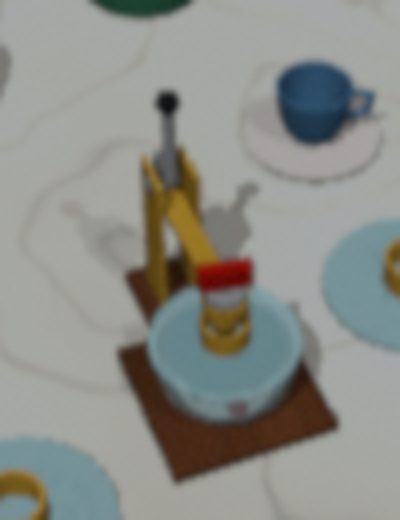

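The lid on the dish, at crop pixel (248,275), is clearly smaller than the loose ones at (200,128) and (302,438), so it is the lid meant. The nut axis is at about (0.541,-0.050), the pivot at (0.534,0.073), and the press yaw is about 3°. I'll go to a hover over the nut.

Request:
arm_command:
  slide:
    - [0, 0, -35]
    - [0, 0, -35]
    - [-26.4, -24.8, 0]
    - [-26.4, -24.8, 0]
    - [-26.4, -24.8, 0]
    - [-26.4, -24.8, 0]
    - [-26.4, -24.8, 0]
    - [-26.4, -24.8, 0]
    - [-26.4, -24.8, 0]
    - [-26.4, -24.8, 0]
  turn: [0, 0, 0, 0, 0, 0, 0, 0, 0, 0]
  grip: [0, 0, 0, 0, 0, 0, 0, 0, 0, 0]
  newtons: 40

```text
clock: 2.18
position: [0.3388, 0.3332, 0.3015]
ee_rot: [0.165, 0.986, 0.0, 0.0]
ft_force: [0.9, 0.3, 0.8]
grip_width: 1.001
```

Request:
arm_command:
  slide:
    - [-26.4, -24.8, 0]
    - [-26.4, -24.8, 0]
    - [-26.4, -24.8, 0]
    - [-26.4, -24.8, 0]
    - [-26.4, -24.8, 0]
    - [-26.4, -24.8, 0]
    - [-26.4, -24.8, 0]
    - [-26.4, -24.8, 0]
  turn: [0, 0, 0, 0, 0, 0, 0, 0]
  grip: [0.3, 0.5, 0.5, 0.5, 0.5, 0.5, 0.5, 0.5]

```text
clock: 2.85
position: [0.4741, 0.0769, 0.3016]
ee_rot: [0.165, 0.986, 0.0, 0.0]
ft_force: [0.7, 0.3, -0.5]
grip_width: 0.5
```

```bash
python3 - <<'E'
from h import *
o=manip.get_obs(); print(o['clock'],o['position'],o['ee_rot'],o['joint_pos'].round(2),o['ft_force'],o['grip_width'])
cv2.imwrite('pics/w1.png',manip.camera('wrist'))
for n in ['nut_axis','nut_wing','lever_pivot','lever_ball','lid','press']:
    for d in manip.tip_of(n,'wrist')[:2]: print(n,round(d['score'],2),toworld('wrist',d['xyz']).round(4))
i,r,t=ext('wrist'); print(-r.T@t, r)
E
```

```text
2.85 [0.4740994  0.07687583 0.30163552] [1.64640096e-01 9.86353580e-01 3.92560340e-04 3.14930957e-04] [-0.71 -0.05  0.45  1.74  0.02  1.44  0.97] [ 0.746239    0.30422908 -0.46337931] 0.5000119233903331
nut_axis 0.59 [ 0.5438 -0.0583  0.1527]
nut_wing 0.82 [ 0.5388 -0.0576  0.1268]
lever_pivot 0.96 [0.5388 0.0705 0.1489]
lever_ball 0.87 [0.5371 0.0733 0.2363]
lid 0.73 [ 0.744   0.0058 -0.0017]
lid 0.7 [ 0.3296 -0.1159 -0.0008]
[0.41041717 0.10106462 0.44349033] [[ 0.32256132  0.94654807 -0.00097346]
 [ 0.91402298 -0.31120992  0.26021217]
 [ 0.24600038 -0.08482414 -0.96555097]]
```

View image.

View pics/w1.png

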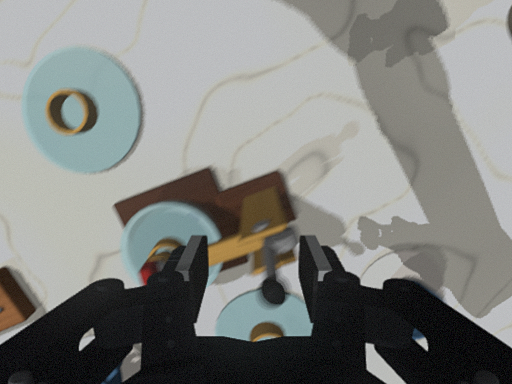

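The wrist view shows the red wing at (148,272), half hidden by a finger, and the ball at (273,290). I'll fit the press yaw and wing angle on the earlier top and side pictures by projecting the known geometry.

```bash
cat > fit.py <<'E'
from h import *
from scipy.optimize import minimize
from scipy.spatial import ConvexHull
ims={c:cv2.imread(f'pics/{c}0.png') for c in ['top','side']}
masks={}
for c,im in ims.items():
    hsv=cv2.cvtColor(im,cv2.COLOR_BGR2HSV)
    m=(((hsv[...,0]<8)|(hsv[...,0]>172))&(hsv[...,1]>150)&(hsv[...,2]>60))
    u=proj(c,[[.541,-.05,.151]])[0].astype(int); w=np.zeros_like(m); w[u[1]-18:u[1]+18,u[0]-18:u[0]+18]=1
    masks[c]=(m&w); print(c,u,masks[c].sum(), np.argwhere(masks[c]).mean(0)[::-1])
S=8
def render(c,P):
    uv=proj(c,P); h=cv2.convexHull(uv.astype(np.float32))[:,0]
    u0=proj(c,[[.541,-.05,.151]])[0].astype(int)-18
    cv=np.zeros((36*S,36*S),np.uint8); cv2.fillConvexPoly(cv,(((h-u0+.5)*S)).round().astype(np.int32),255)
    return cv2.resize(cv,(36,36),interpolation=cv2.INTER_AREA)/255.,u0
def cost(p):
    x,y,a=p; s=0
    P=[[x+ca*np.cos(a)-cb*np.sin(a),y+ca*np.sin(a)+cb*np.cos(a),z] for ca in(-.023,.023) for cb in(-.0065,.0065) for z in(.138,.164)]
    for c in ims:
        r,u0=render(c,P); m=masks[c][u0[1]:u0[1]+36,u0[0]:u0[0]+36]; s+=((r-m)**2).sum()
    return s
best=min(((minimize(cost,[.541,-.05,np.deg2rad(a)],method='Nelder-Mead',options=dict(initial_simplex=[[.541,-.05,np.deg2rad(a)],[.546,-.05,np.deg2rad(a)],[.541,-.045,np.deg2rad(a)],[.541,-.05,np.deg2rad(a+10)]]))) for a in(-30,-20,-10,0,10)),key=lambda r:r.fun)
print(best.fun,best.x,np.rad2deg(best.x[2]))
E
python3 fit.py
python3 - <<'E'
from h import *
im=cv2.imread('pics/top0.png')
hsv=cv2.cvtColor(im,cv2.COLOR_BGR2HSV)
m=((hsv[...,0]<15)&(hsv[...,1]>120)&(hsv[...,2]>25)&(hsv[...,2]<110)).astype(np.uint8)
w=np.zeros_like(m); w[175:232,225:300]=1; m*=w
pts=np.argwhere(m)[:,::-1].astype(np.float32); print(len(pts))
# board right edge & bottom edge
def line(P): 
    v=cv2.fitLine(np.array(P,np.float32),cv2.DIST_HUBER,0,.01,.01)[:2,0]; return v
R_=[[pts[pts[:,1]==r][:,0].max(),r] for r in range(190,218)]
B_=[[c,pts[pts[:,0]==c][:,1].max()] for c in range(258,288)]
for P in(R_,B_):
    a=px_at_z('top',P[0],.014);b=px_at_z('top',P[-1],.014); v=line([px_at_z('top',q,.014)[:2] for q in P]); print(np.rad2deg(np.arctan2(v[1],v[0])),a,b)
E
```

```text
top [273 196] 31 [272.93548387 197.64516129]
side [255 208] 72 [255.75       208.29166667]
60.69820838139177 [ 0.54051381 -0.0487459  -0.1509684 ] -8.649852109053496
453
59.20265 [ 0.59193085 -0.11686941  0.014     ] [ 0.4854776  -0.11849689  0.014     ]
89.45432 [0.47107149 0.00561212 0.014     ] [ 0.47389423 -0.10664327  0.014     ]
```

Request:
arm_command:
  slide:
    - [-26.2, -24.6, 0]
    - [-26.2, -24.6, 0]
    - [-26.2, -24.6, 0]
    - [-26.1, -24.6, 0]
    - [0, 0, 30]
    - [0, 0, 30]
  turn: [0, 0, 0, 0, 0, 0]
  grip: [0.3, 0.3, 0.3, 0.3, 0.3, 0.3]

```text
clock: 3.7
position: [0.542, -0.0497, 0.2416]
ee_rot: [0.166, 0.986, 0.0, 0.002]
ft_force: [-0.4, 1.5, -1.2]
grip_width: 0.701
```

```bash
python3 - <<'E'
from h import *
o=manip.get_obs(); print(o['clock'],o['position'],o['ee_rot'],o['joint_pos'].round(2),o['grip_width'])
im=manip.camera('wrist');cv2.imwrite('pics/w2.png',im)
for n in ['nut_axis','nut_wing']:
    for d in manip.tip_of(n,'wrist')[:2]: print(n,round(d['score'],2),toworld('wrist',d['xyz']).round(4))
print(proj('wrist',[[.541,-.05,.164]]))
E
```

```text
3.7 [ 0.54202024 -0.04971957  0.24162079] [1.65664178e-01 9.86180804e-01 1.07788793e-04 1.67019849e-03] [-0.54  0.15  0.61  1.69 -0.09  1.32  1.33] 0.7012821038189528
nut_axis 0.82 [ 0.5343 -0.0461  0.1525]
[[250.57863028 210.02829291]]
```

View pics/w2.png

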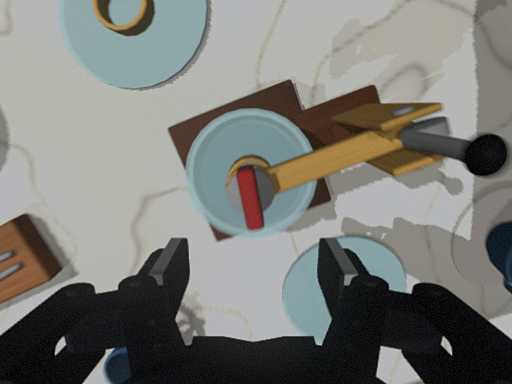

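The wing shows clearly, from (244,168) to (257,228), between the open fingers. I'll compute its axis and the yaw from this view.

```bash
python3 - <<'E'
from h import *
im=cv2.imread('pics/w2.png'); hsv=cv2.cvtColor(im,cv2.COLOR_BGR2HSV)
m=(((hsv[...,0]<8)|(hsv[...,0]>172))&(hsv[...,1]>150)&(hsv[...,2]>60)).astype(np.uint8); m[:,:225]=0;m[:,280:]=0
v=hsv[...,2][m>0]; print(m.sum(),np.percentile(v,[5,25,50,75,95]))
cv2.imwrite('pics/w2c.png',cv2.resize(im[150:245,200:300],None,fx=6,fy=6,interpolation=cv2.INTER_NEAREST))
pts=np.argwhere(m)[:,::-1].astype(np.float32)
W=np.array([px_at_z('wrist',p,.164)[:2] for p in pts])
r=cv2.minAreaRect((W*1000).astype(np.float32)); print(r)
# centre line by fit
v=cv2.fitLine((W*1000).astype(np.float32),cv2.DIST_L2,0,.01,.01)[:,0]; print(v,np.rad2deg(np.arctan2(v[1],v[0])))
a=px_at_z('wrist',(283,181),.13);b=px_at_z('wrist',(385,152),.13);print(a,b,np.rad2deg(np.arctan2(-(b-a)[0],(b-a)[1])))
print(px_at_z('wrist',(488,155),.235))
# board corner lines z .014
for A,B in [((169,130),(292,81)),((292,81),(331,199))]:
    a=px_at_z('wrist',A,.014);b=px_at_z('wrist',B,.014);d=b-a;print(a,b,np.rad2deg(np.arctan2(d[1],d[0])))
E
```

```text
947 [ 87. 125. 134. 138. 141.]
((532.2650146484375, -47.60944747924805), (11.447942733764648, 44.9196891784668), 81.90817260742188)
[ 9.8939013e-01 -1.4528324e-01  5.3244415e+02 -4.7688625e+01] -8.353681
[ 0.53644677 -0.02166926  0.13      ] [0.53997511 0.06156659 0.13      ] -2.4272948155830134
[0.53113266 0.07392372 0.235     ]
[ 0.46672114 -0.12273607  0.014     ] [0.46127666 0.02309264 0.014     ] 92.1381301295134
[0.46127666 0.02309264 0.014     ] [0.60245123 0.02737414 0.014     ] 1.7371149943087287
```

View pics/w2c.png

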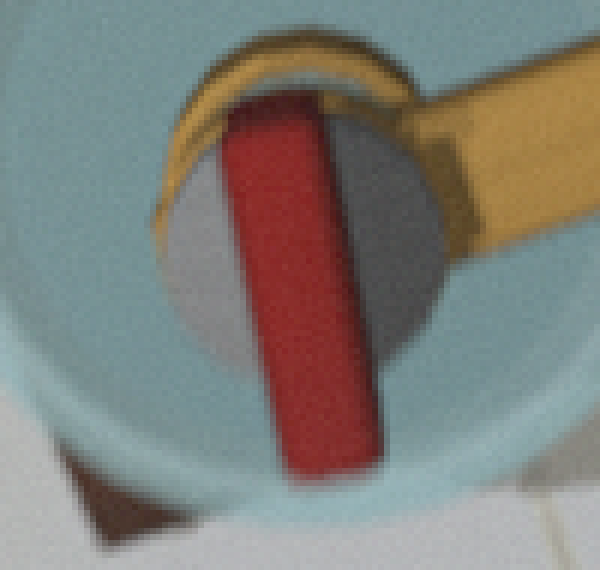

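Request:
arm_command:
  slide:
    - [0, 0, 0]
    - [0, 0, 0]
    - [0, 0, 0]
  turn: [-5.5, -5.2, 0]
  grip: [0.3, 0.3, 0.3]

```text
clock: 4.1
position: [0.5415, -0.0473, 0.2435]
ee_rot: [0.069, 0.998, 0.0, 0.001]
ft_force: [0.3, -0.2, -1.0]
grip_width: 0.701
```

```bash
python3 - <<'E'
from h import *
o=manip.get_obs(); print(o['clock'],o['position'],o['ee_rot'],o['joint_pos'].round(2),o['ft_force'])
im=manip.camera('wrist');cv2.imwrite('pics/w3.png',im)
hsv=cv2.cvtColor(im,cv2.COLOR_BGR2HSV)
u=proj('wrist',[[.541,-.05,.164]])[0];print(u)
m=(((hsv[...,0]<8)|(hsv[...,0]>172))&(hsv[...,1]>150)&(hsv[...,2]>95)).astype(np.uint8); m[:,:int(u[0])-30]=0;m[:,int(u[0])+30:]=0
pts=np.argwhere(m)[:,::-1].astype(np.float32)
W=np.array([px_at_z('wrist',p,.164)[:2] for p in pts])
print(cv2.minAreaRect((W*1000).astype(np.float32)))
v=cv2.fitLine((W*1000).astype(np.float32),cv2.DIST_L2,0,.01,.01)[:,0]; print(v,np.rad2deg(np.arctan2(v[1],v[0])))
for n in ['nut_axis','nut_wing','lever_pivot','lever_ball','lid']:
    for d in manip.tip_of(n,'wrist')[:2]: print(n,round(d['score'],2),toworld('wrist',d['xyz']).round(4))
from scipy.spatial.transform import Rotation as R
print(R.from_quat(o['ee_rot']).as_matrix().round(3))
E
```

```text
4.1 [ 0.54148065 -0.04731526  0.2435084 ] [6.88805588e-02 9.97624045e-01 4.79703864e-04 1.22596278e-03] [-0.53  0.15  0.59  1.69 -0.09  1.33  1.51] [ 0.28821731 -0.23195191 -1.02704547]
[249.81639113 204.98124711]
((538.6448974609375, -51.92937469482422), (10.79349136352539, 43.45125198364258), 81.12659454345703)
[ 9.8800033e-01 -1.5445189e-01  5.3775360e+02 -5.1940224e+01] -8.885009
nut_wing 0.9 [ 0.5363 -0.0557  0.1283]
lever_pivot 0.89 [0.5375 0.0735 0.1449]
lever_pivot 0.6 [ 0.5413 -0.0506  0.0673]
lever_ball 0.8 [0.5351 0.0733 0.2323]
lever_ball 0.57 [ 0.5392 -0.0504 -0.0015]
lid 0.83 [ 0.7473  0.0035 -0.    ]
lid 0.68 [ 0.5396 -0.0537  0.0668]
[[-0.991  0.137  0.003]
 [ 0.137  0.991  0.001]
 [-0.002  0.001 -1.   ]]
```

View pics/w3.png

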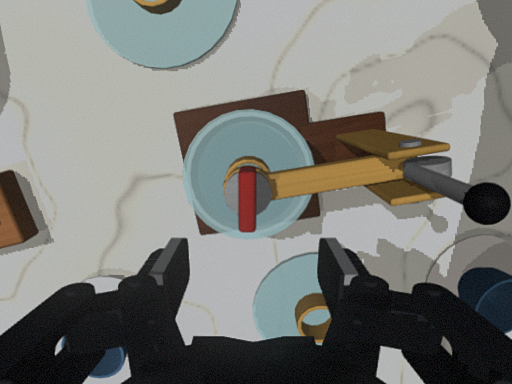

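The wing at (248,200) is square to the jaws, with its centre at about (0.540,-0.051). Next I'll centre, descend and grip.

Request:
arm_command:
  slide:
    - [1, -4, 25]
    - [0, 0, 30]
    - [0, 0, 25]
    - [0, 0, 20]
    - [0, 0, 0]
    - [0, 0, 0]
    - [0, 0, 0]
    - [0, 0, 0]
    - [0, 0, 0]
  turn: [0, 0, 0, 0, 0, 0, 0, 0, 0]
  grip: [0.3, 0.3, 0.3, 0.3, 0.6, 0.8, 1, 1, 1]
  newtons: 90

```text
clock: 5.15
position: [0.5402, -0.0517, 0.1429]
ee_rot: [0.072, 0.997, 0.001, 0.001]
ft_force: [0.3, 2.6, 3.5]
grip_width: 0.127
```

```bash
python3 - <<'E'
from h import *
o=manip.get_obs(); print(o['clock'],o['position'],o['ee_rot'],o['joint_pos'].round(2),o['ft_force'],o['torque'],o['grip_width'])
cv2.imwrite('pics/w4.png',manip.camera('wrist'))
cv2.imwrite('pics/s4.png',cv2.resize(manip.camera('side')[140:270,200:300],None,fx=4,fy=4,interpolation=cv2.INTER_CUBIC))
E
```

```text
5.15 [ 0.54019565 -0.05170858  0.142917  ] [7.18013403e-02 9.97417869e-01 6.21423471e-04 1.33248551e-03] [-0.5   0.24  0.58  1.82 -0.15  1.12  1.56] [0.27906858 2.56076601 3.51823961] [ 0.39638961  0.02083102 -0.08046398] 0.12698022960566616
```

View pics/w4.png

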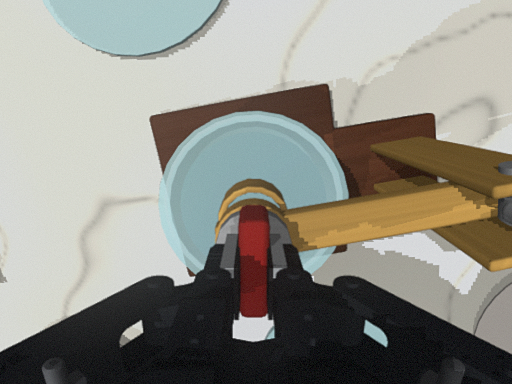

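View pics/s4.png

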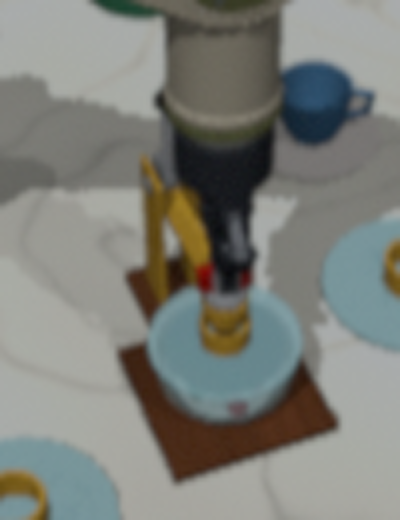

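The wing is gripped at wrist pixel (254,260), with the opening stopped at 0.127. I'll turn 43° clockwise. Even for the smallest starting gap this stays within the right window.

Request:
arm_command:
  slide:
    - [0, 0, 0]
    - [0, 0, 0]
    - [0, 0, 0]
    - [0, 0, 0]
    - [0, 0, 0]
    - [0, 0, 0]
    - [0, 0, 0]
    - [0, 0, 0]
    - [0, 0, 0]
  turn: [5, 6, 6, 6, 6, 6, 5, 3, 0]
  grip: [1, 1, 1, 1, 1, 1, 1, 1, 1]

```text
clock: 6.0
position: [0.5402, -0.0515, 0.1422]
ee_rot: [0.433, 0.901, 0.001, 0.001]
ft_force: [4.1, 3.3, 2.9]
grip_width: 0.13
```

```bash
python3 - <<'E'
from h import *
o=manip.get_obs(); print(o['clock'],o['position'],o['ee_rot'],o['joint_pos'].round(2),o['ft_force'],o['torque'],o['grip_width'])
print(R.from_quat(o['ee_rot']).as_matrix().round(3))
cv2.imwrite('pics/w5.png',manip.camera('wrist'))
E
```

```text
6.0 [ 0.54018611 -0.05154598  0.1421791 ] [4.33130562e-01 9.01330316e-01 8.04112605e-04 9.65051765e-04] [-0.59  0.25  0.69  1.83 -0.18  1.12  0.84] [4.0679296  3.29222385 2.88738289] [ 0.5796276  -0.69726356 -0.07256822] 0.1299303283610328
[[-0.625  0.781  0.002]
 [ 0.781  0.625  0.001]
 [-0.001  0.002 -1.   ]]
```

View pics/w5.png

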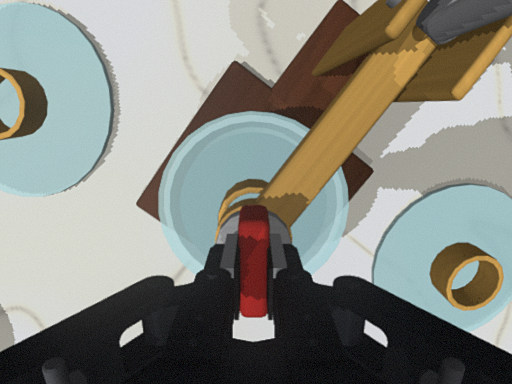

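The wing turned with the tool by 43°, from 81.8° to 38.7°. Now I'll release, rise and line the tool up with the lever plane.

Request:
arm_command:
  slide:
    - [0, 0, 0]
    - [0, 0, 0]
    - [0, 0, -25]
    - [0, 0, -25]
    - [0, 0, -23]
    - [0, 0, -20]
    - [0, 0, 0]
    - [0, 0, 0]
    - [0, 0, 0]
    - [0, 0, 0]
  turn: [0, 0, 0, 0, 6, 6, 6, 6, 6, 6.7]
  grip: [0.5, 0.5, 0.5, 0.5, 0.5, 1, 1, 1, 1, 1]
  newtons: 40

```text
clock: 6.88
position: [0.5385, -0.0529, 0.234]
ee_rot: [0.696, 0.718, -0.0, -0.0]
ft_force: [0.7, 0.4, -0.1]
grip_width: 0.002
```

```bash
cat >> h.py <<'E'
P0=np.array([.536,.0735]); YAW=np.deg2rad(1.8); U=np.array([-np.sin(YAW),np.cos(YAW)])
def target(q,back=0,off=11):
    Y=(85*np.sin(q)-11*np.cos(q)-off-back)/1000; Z=.150+.085*np.cos(q)+.011*np.sin(q)
    return np.array([*(P0+Y*U),Z])
def slide_to(p,o=None):
    o=o or manip.get_obs(); return (R.from_quat(o['ee_rot']).as_matrix().T@(np.array(p)-o['position'])*1000).round(1)
def st():
    o=manip.get_obs(); print('t',round(o['clock'],2),'p',o['position'].round(4),'f',o['ft_force'].round(2),'w',round(o['grip_width'],3)); return o
def s_of(q):
    b=1.4-q; return 14*np.cos(b)+np.sqrt(676-(14*np.sin(b))**2)-24.4
E
python3 - <<'E'
from h import *
o=st(); print(o['joint_pos'].round(2)); print(R.from_quat(o['ee_rot']).as_matrix().round(3))
print(slide_to(target(0,20)))
for q in (0,.2,.3,.4,.5,.6,.7,.8): print(q,target(q),s_of(q))
E
```

```text
t 6.88 p [ 0.5385 -0.0529  0.234 ] f [ 0.67  0.4  -0.11] w 0.002
[-0.68  0.17  0.78  1.71 -0.12  1.31  0.16]
[[-0.031  1.    -0.001]
 [ 1.     0.031 -0.   ]
 [-0.    -0.001 -1.   ]]
[84.4  1.4 -1. ]
0 [0.53669104 0.05151086 0.235     ] 0.017285135132713236
0.2 [0.53615372 0.06860858 0.23549102] 3.161570452597786
0.3 [0.53588659 0.07710873 0.23445432] 4.761020624409056
0.4 [0.53562405 0.08546298 0.23257379] 6.342187541804886
0.5 [0.53536871 0.09358785 0.2298682 ] 7.876554799698802
0.6 [0.53512314 0.10140214 0.22636459] 9.335938189314888
0.7 [0.53488978 0.1088278  0.22209798] 10.693376118423636
0.8 [0.53467096 0.11579062 0.21711099] 11.923854023055021
```

Tool x is along press +y. I'll approach to a 20 mm standoff and look at it, with force readings.

Request:
arm_command:
  slide:
    - [28, 0.5, -0.5]
    - [28, 0.5, -0.5]
    - [28, 0.4, 0]
    - [0, 0, 0]
    - [0, 0, 0]
  turn: [0, 0, 0, 0, 0]
  grip: [1, 1, 1, 1, 1]

```text
clock: 7.3
position: [0.537, 0.0328, 0.2348]
ee_rot: [0.693, 0.721, -0.001, -0.0]
ft_force: [0.9, -0.7, -0.2]
grip_width: 0.0
```

```bash
python3 - <<'E'
from h import *
F=[]
for k in range(4):
    im=manip.camera('wrist'); o=manip.get_obs(); F.append(o['ft_force'])
print(np.array(F).round(2)); st(); cv2.imwrite('pics/w6.png',im)
s=manip.camera('side'); cv2.imwrite('pics/s6.png',cv2.resize(s[140:270,180:320],None,fx=4,fy=4,interpolation=cv2.INTER_CUBIC))
E
```

```text
[[-0.   -1.27 -0.07]
 [-0.07 -0.58 -0.4 ]
 [ 0.25 -1.11 -0.48]
 [ 0.42 -0.12 -0.24]]
t 7.5 p [0.5374 0.0301 0.2353] f [ 0.42 -0.12 -0.24] w -0.001
```

View pics/w6.png

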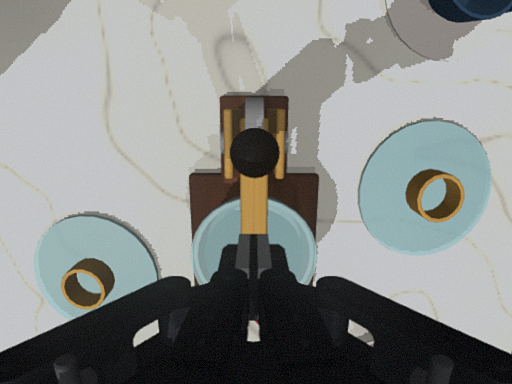

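View pics/s6.png

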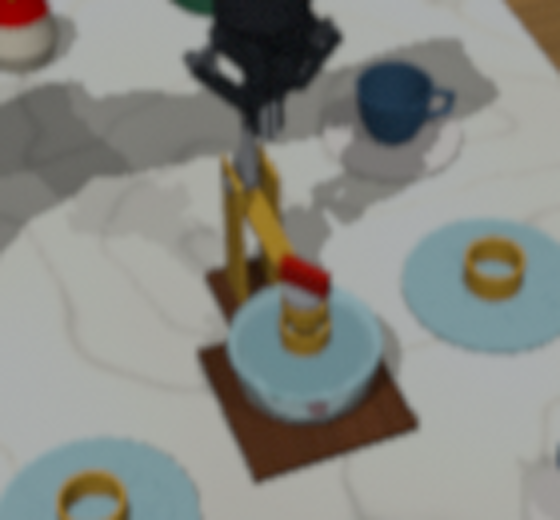

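The fingertips at (255,235) line up with the ball at (255,152), and the force noise is about ±0.5 N. The gap is at least about 10.2 mm, so there can be no bite before q of about 0.65. I'll push to q = 0.5.

Request:
arm_command:
  slide:
    - [21.4, 0, 0]
    - [17, 0, -0.5]
    - [8.5, 0, 1]
    - [8.4, 0, 1.9]
    - [8.1, 0, 2.7]
    - [0, 0, 0]
    - [0, 0, 0]
  turn: [0, 0, 0, 0, 0, 0, 0]
  grip: [1, 1, 1, 1, 1, 1, 1]

```text
clock: 8.13
position: [0.5351, 0.0948, 0.2299]
ee_rot: [0.694, 0.72, -0.0, -0.0]
ft_force: [-0.7, -1.2, 0.2]
grip_width: 0.001
```

```bash
cat >> h.py <<'E'
from scipy.optimize import minimize_scalar
def look(tag,n=4,show=False):
    F=[];qs=[]
    for k in range(n):
        im=manip.camera('wrist'); o=manip.get_obs(); F.append(o['ft_force'])
        if k==n-1:
            g=cv2.cvtColor(im,cv2.COLOR_BGR2GRAY)
            def C(q): return np.array([*(P0+.085*np.sin(q)*U),.150+.085*np.cos(q)])
            d=manip.tip_of('lever_ball','wrist')
            if d:
                w=toworld('wrist',d[0]['xyz']); print('tip ball',round(d[0]['score'],2),w.round(4),'q',np.arctan2((w[:2]-P0)@U,w[2]-.150).round(3))
            c=manip.cut_out('lever_ball','wrist')
            if c:
                m=c[0]['pixels']; (u,v),rad=cv2.minEnclosingCircle(np.argwhere(m)[:,::-1].astype(np.float32))
                cand=np.linspace(-.1,1.6,341); uv=proj('wrist',[C(q) for q in cand]); e=np.hypot(*(uv-[u,v]).T)
                print('circle',round(u,1),round(v,1),round(rad,1),'q',cand[e.argmin()].round(3),'err',e.min().round(1),'n',m.sum())
    cv2.imwrite(f'pics/{tag}.png',im)
    F=np.array(F); o=manip.get_obs(); p=o['position']; a=(p[:2]-P0)@U*1000
    qs=np.linspace(-.1,1.6,1701); T=np.array([target(q) for q in qs]); e=np.linalg.norm(T-p,axis=1); 
    # q from the finger corner touching the ball
    def f(q):
        cy,cz=85*np.sin(q),150+85*np.cos(q); return np.hypot(cy-(a+11),cz-p[2]*1000)
    qq=np.linspace(0,1.56,1561); dd=np.array([f(q) for q in qq]); ok=qq[dd>=11]; 
    qc=[q for q in qq if q>0 and f(q)>=11 and 85*np.sin(q)>=a+5]
    q=qc[0] if qc else np.nan
    Fm=F.mean(0); ft=-(Fm[:2]@U)*np.cos(q)+Fm[2]*np.sin(q)
    print('t',round(o['clock'],2),'p',p.round(4),'F',Fm.round(2),'sd',F.std(0).round(2),'q_finger',round(q,3),'push',round(ft,2))
E
python3 - <<'E'
from h import *
look('w7')
E
```

```text
tip ball 0.79 [0.5327 0.1125 0.2262] q 0.474
circle 254.7 211.3 23.7 q 0.485 err 0.4 n 1704
t 8.43 p [0.5353 0.0945 0.2303] F [ 0.09 -0.49 -0.13] sd [0.24 0.68 0.09] q_finger 0.507 push 0.37
```

View pics/w7.png

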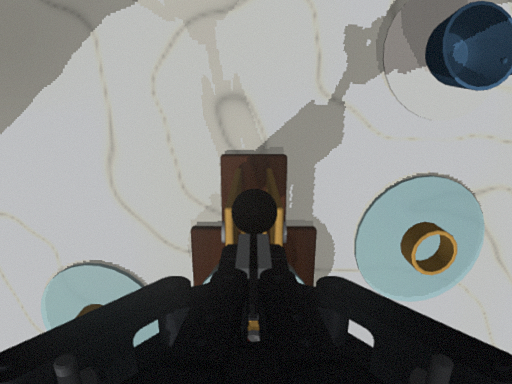

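The ball is at (254,211), q is about 0.49 by camera and 0.51 by finger, with negligible push. I'll go on to 0.6, 0.7 and 0.8 with a reading at each.

Request:
arm_command:
  slide:
    - [3.9, 0, 1.6]
    - [3.9, 0, 1.8]
    - [0, 0, 0]
  turn: [0, 0, 0]
  grip: [1, 1, 1]

```text
clock: 8.68
position: [0.5348, 0.1041, 0.2263]
ee_rot: [0.694, 0.72, -0.0, -0.0]
ft_force: [0.7, 0.3, -0.1]
grip_width: 0.003
```

```bash
python3 -c "
from h import *
look('w8',5)"
```

```text
tip ball 0.66 [0.534  0.1213 0.219 ] q 0.606
circle 254.7 213.2 23.0 q 0.58 err 0.5 n 1614
t 9.03 p [0.535  0.1029 0.2269] F [0.05 0.18 0.22] sd [0.4  0.27 0.58] q_finger 0.611 push -0.02
```

Request:
arm_command:
  slide:
    - [3.7, 0, 2.1]
    - [3.7, 0, 2.2]
    - [0, 0, 0]
  turn: [0, 0, 0]
  grip: [1, 1, 1]

```text
clock: 9.28
position: [0.5345, 0.1114, 0.2219]
ee_rot: [0.694, 0.72, -0.0, -0.0]
ft_force: [-0.2, 0.4, -0.0]
grip_width: -0.002
```

```bash
python3 -c "
from h import *
look('w9',5)"
```

```text
tip ball 0.66 [0.5336 0.1271 0.2172] q 0.674
circle 254.7 214.4 23.0 q 0.68 err 0.3 n 1577
t 9.63 p [0.5347 0.1102 0.2225] F [-0.2  -0.22  0.56] sd [0.51 0.34 0.27] q_finger 0.709 push 0.53
```

Request:
arm_command:
  slide:
    - [3.5, 0, 2.5]
    - [3.5, 0, 2.5]
    - [0, 0, 0]
  turn: [0, 0, 0]
  grip: [1, 1, 1]

```text
clock: 9.88
position: [0.5344, 0.1181, 0.217]
ee_rot: [0.694, 0.72, -0.0, 0.0]
ft_force: [1.4, -1.5, 1.2]
grip_width: -0.0
```

```bash
python3 -c "
from h import *
look('w10',5)"
```

```text
tip ball 0.75 [0.5339 0.1318 0.2053] q 0.812
circle 254.7 215.4 22.8 q 0.775 err 0.4 n 1532
t 10.23 p [0.5345 0.1172 0.2176] F [ 0.34 -1.32  2.16] sd [0.38 0.34 0.52] q_finger 0.807 push 2.48
```

The push rises to 2.5 N at q of about 0.79, so the bite is around 0.70, apparently already in the window. To confirm, I'll look at the 0.9 to 1.1 profile. The peak should be near 4.7 N.

Request:
arm_command:
  slide:
    - [3.2, 0, 2.8]
    - [3.2, 0, 2.9]
    - [0, 0, 0]
  turn: [0, 0, 0]
  grip: [1, 1, 1]

```text
clock: 10.48
position: [0.5342, 0.1245, 0.2112]
ee_rot: [0.694, 0.72, -0.0, 0.0]
ft_force: [1.1, -0.7, 2.7]
grip_width: -0.001
```

```bash
python3 -c "
from h import *
look('w11',5)
for q in (.8,.9,1.,1.1,1.2,1.3,1.4,1.5,1.55): print(q,target(q))"
```

```text
tip ball 0.76 [0.5371 0.1376 0.2029] q 0.88
circle 254.7 216.5 22.3 q 0.875 err 0.4 n 1399
t 10.83 p [0.5343 0.1237 0.2119] F [ 1.06 -1.4   3.23] sd [0.31 0.28 0.18] q_finger 0.905 push 3.42
0.8 [0.53467096 0.11579062 0.21711099]
0.9 [0.53446888 0.12222102 0.21145344]
1.0 [0.53428555 0.12805478 0.20518188]
1.1 [0.5341228  0.13323358 0.19835895]
1.2 [0.53398225 0.13770569 0.19105284]
1.3 [0.53386533 0.14142642 0.18333654]
1.4 [0.53377318 0.14435861 0.17528715]
1.5 [0.53370673 0.14647294 0.16698511]
1.55 [0.53368337 0.14721648 0.16276518]
```

Request:
arm_command:
  slide:
    - [2.9, 0, 3.1]
    - [2.9, 0, 3.2]
    - [0, 0, 0]
  turn: [0, 0, 0]
  grip: [1, 1, 1]

```text
clock: 11.08
position: [0.534, 0.1301, 0.2051]
ee_rot: [0.694, 0.72, 0.0, 0.0]
ft_force: [1.6, -1.6, 3.8]
grip_width: 0.001
```

```bash
python3 -c "
from h import *
look('w12',5)"
```

```text
tip ball 0.96 [0.5336 0.1416 0.1956] q 0.98
circle 254.5 217.0 22.6 q 0.98 err 0.1 n 1410
t 11.43 p [0.5342 0.1295 0.2057] F [ 0.79 -0.59  4.48] sd [0.34 0.63 0.19] q_finger 1.003 push 4.11
```

Request:
arm_command:
  slide:
    - [1.4, 0, 1.7]
    - [1.3, 0, 1.7]
    - [0, 0, 0]
  turn: [0, 0, 0]
  grip: [1, 1, 1]

```text
clock: 11.68
position: [0.5339, 0.1325, 0.202]
ee_rot: [0.694, 0.72, 0.0, -0.0]
ft_force: [2.2, -0.7, 3.6]
grip_width: -0.002
```

```bash
python3 -c "
from h import *
look('w13',6)"
```

```text
tip ball 0.83 [0.5369 0.1465 0.1928] q 1.04
circle 254.2 218.2 22.2 q 1.025 err 0.5 n 1367
t 12.08 p [0.534  0.1322 0.2022] F [ 0.91 -0.37  4.95] sd [0.45 0.56 0.54] q_finger 1.054 push 4.5
```

The profile is 0.5 (q 0.7), 2.5 (0.79), 3.4 (0.89), 4.1 (0.99), 4.5 N (1.04). The peak is near 4.7 N and the bite is about 0.7, both inside the limits, so the nut is right. I'll carry on down.

Request:
arm_command:
  slide:
    - [2.3, 0, 3.5]
    - [2.3, 0, 3.6]
    - [2.2, 0, 3.7]
    - [1.9, 0, 3.8]
    - [1.8, 0, 3.9]
    - [0, 0, 0]
  turn: [0, 0, 0, 0, 0, 0]
  grip: [1, 1, 1, 1, 1, 1]

```text
clock: 12.58
position: [0.5329, 0.143, 0.1824]
ee_rot: [0.694, 0.72, -0.001, -0.0]
ft_force: [-0.2, 0.9, 1.9]
grip_width: 0.0
```

```bash
python3 -c "
from h import *
look('w14',4)"
```

```text
tip ball 0.73 [0.5336 0.1564 0.1707] q 1.326
circle 255.9 219.7 22.6 q 1.29 err 0.6 n 1359
t 12.88 p [0.5333 0.1426 0.1836] F [0.15 0.14 2.44] sd [0.8  0.43 0.15] q_finger 1.301 push 2.31
```

Request:
arm_command:
  slide:
    - [1.5, 0, 4]
    - [1.4, 0, 4]
    - [1.1, 0, 4.1]
    - [0, 0, 0]
  turn: [0, 0, 0, 0]
  grip: [1, 1, 1, 1]

```text
clock: 13.22
position: [0.5328, 0.1469, 0.1702]
ee_rot: [0.694, 0.72, -0.001, -0.0]
ft_force: [-0.5, 0.1, -0.7]
grip_width: -0.003
```

```bash
python3 -c "
from h import *
look('w15',4)"
```

```text
tip ball 0.64 [0.7389 0.2243 0.0015] q 2.371
circle 255.0 221.0 22.0 q 1.46 err 0.4 n 1257
t 13.52 p [0.5335 0.1467 0.1716] F [-0.61  0.3   0.34] sd [0.29 0.21 0.25] q_finger 1.169 push 0.19
```

Over centre, with no push left (circle q 1.46). I'll press gently to the stop.

Request:
arm_command:
  slide:
    - [0.5, 0, 3.5]
    - [0.5, 0, 3]
    - [0, 0, 2]
    - [0, 0, 0]
  turn: [0, 0, 0, 0]
  grip: [1, 1, 1, 1]

```text
clock: 13.85
position: [0.5332, 0.1478, 0.1626]
ee_rot: [0.694, 0.72, -0.0, -0.0]
ft_force: [-0.5, -0.1, 1.5]
grip_width: 0.003
```

```bash
python3 -c "
from h import *
look('w16',3)"
```

```text
tip ball 0.71 [0.5323 0.1586 0.1503] q 1.567
circle 254.8 223.2 22.3 q 1.535 err 0.0 n 1234
t 14.1 p [0.5333 0.1476 0.163 ] F [-0.02  0.11 -0.03] sd [0.31 0.21 0.14] q_finger 1.199 push -0.07
```

Request:
arm_command:
  slide:
    - [0, 0, 1]
    - [0, 0, 0.5]
    - [0, 0, 0]
  turn: [0, 0, 0]
  grip: [1, 1, 1]

```text
clock: 14.35
position: [0.5336, 0.1477, 0.1621]
ee_rot: [0.694, 0.72, 0.0, -0.0]
ft_force: [-1.5, -1.5, 6.4]
grip_width: 0.003
```

```bash
python3 -c "
from h import *
look('w17',3)"
```

```text
tip ball 0.91 [0.5326 0.1552 0.15  ] q 1.57
circle 254.5 223.0 21.7 q 1.555 err 0.3 n 1153
t 14.6 p [0.5336 0.1477 0.1621] F [-1.85 -0.41  5.31] sd [0.39 0.18 0.27] q_finger 1.202 push 5.08
```

The lever is on its stop at q about 1.55 with only 5 N on it. Lift straight off and check.

Request:
arm_command:
  slide:
    - [0, 0, -10]
    - [0, 0, -30]
    - [0, 0, -35]
    - [-30, 0, -30]
    - [-30, 0, 0]
    - [-30, 0, 0]
    - [-30, 0, 0]
    - [0, 0, 0]
  turn: [0, 0, 0, 0, 0, 0, 0, 0]
  grip: [1, 1, 1, 1, 1, 1, 1, 1]

```text
clock: 15.27
position: [0.5376, 0.0212, 0.2672]
ee_rot: [0.697, 0.717, 0.0, 0.001]
ft_force: [-0.3, -0.2, -0.0]
grip_width: -0.001
```

```bash
python3 - <<'E'
from h import *
st()
im=manip.camera('wrist');cv2.imwrite('pics/w18.png',im)
for c in ['wrist','side']:
    if c=='side': s=manip.camera('side')
    for n in ['lever_ball','lid','dish','cup0','saucer0','tongs','jam_pot']:
        for d in manip.tip_of(n,c)[:3]: print(c,n,round(d['score'],2),toworld(c,d['xyz']).round(4))
cv2.imwrite('pics/s18.png',cv2.resize(s[140:270,180:320],None,fx=4,fy=4,interpolation=cv2.INTER_CUBIC))
cv2.imwrite('pics/s18f.png',s); print(manip.get_obs()['clock'])
E
```

```text
t 15.27 p [0.5376 0.0212 0.2672] f [-0.26 -0.19 -0.05] w -0.001
wrist lever_ball 0.76 [0.5343 0.1628 0.1515]
wrist lid 0.74 [ 0.5402 -0.0434  0.0695]
wrist lid 0.69 [ 0.3337 -0.1151  0.001 ]
wrist lid 0.67 [ 0.7479  0.0169 -0.0034]
wrist saucer0 0.75 [ 7.269e-01 -2.553e-01  2.000e-04]
side lever_ball 0.62 [0.7344 0.2305 0.0024]
side lever_ball 0.47 [0.5347 0.1597 0.1532]
side lid 0.79 [ 0.5408 -0.0514  0.0699]
side lid 0.71 [ 0.75    0.0107 -0.0011]
side lid 0.66 [ 0.3404 -0.1162  0.0007]
side dish 0.66 [ 0.7261 -0.265  -0.0025]
side cup0 0.93 [0.742  0.2338 0.0125]
side cup0 0.75 [ 0.7297 -0.2634  0.0117]
side cup0 0.31 [ 0.541  -0.0517  0.0732]
side saucer0 0.69 [ 0.7377  0.2287 -0.0018]
side saucer0 0.6 [ 0.7249 -0.2664  0.0018]
side tongs 0.75 [ 0.5547 -0.4423  0.03  ]
side jam_pot 0.86 [ 0.4133  0.5004 -0.002 ]
side jam_pot 0.39 [0.5379 0.0713 0.1515]
16.0667
```

View pics/w18.png

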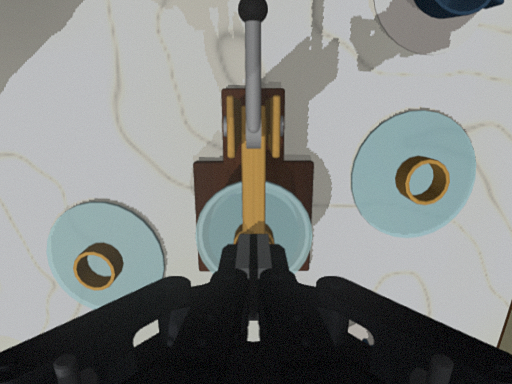

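View pics/s18.png

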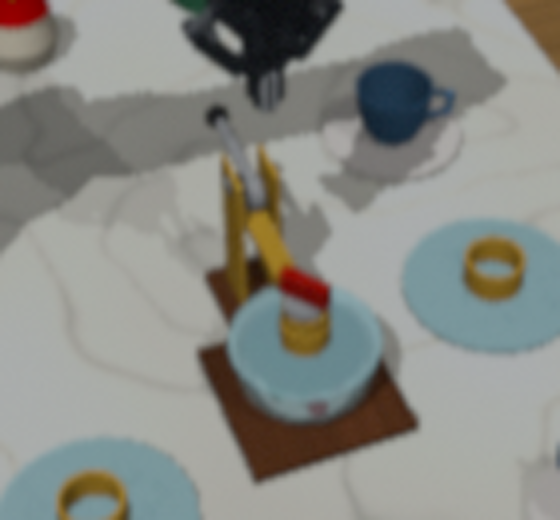

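The lever lies level, with its ball at (253,8) in the wrist view and (217,117) in the side crop, at z of about 0.151. It stayed down after release. The lid is seated, the tea things have not moved and the gripper is clear. Handing in.

```bash
python3 -c "
from h import *
print(manip.hand_in()); st()"
```

```text
the job is handed in; nothing more can be done
None
the job is handed in; nothing more can be done
```

The candy dish lid is clamped: the lever is locked fully down, the gripper is clear, and I handed the job in at about 16 s. No verdict was reported.

- **Nut:** With the lever up, I turned the wing 43° clockwise (about 0.75 rad) and let go.
- **Trying the lever:** I tried it with closed fingers and it first bit at about q = 0.70, near the middle of the allowed range. The push was 2.5 N at q = 0.79 and 4.5 N at q = 1.04, against the expected 4.7 N. No second nut turn was needed, so I carried straight on down.
- **Closing:** I pressed it over centre to its stop with about 5 N on the ball, then lifted off.

**Last checks:**
- The ball sits at z of about 0.151–0.153 m after release, which puts the lever level, at about 1.55 rad.
- The lid is at about (0.541, -0.051) by the side camera, in line with the nut axis. The wrist camera put it about 8 mm off in y, but a finger was hiding part of it.
- Cups, saucers, tongs and jam pot are within the few-millimetre measuring noise of where they started. The detector also gave a few wrong matches, such as a cup's saucer reported as the ball or the dish, which I set aside.
- I could not measure the pad force directly. From the bite angle and the push profile I estimate 50 to 60 N.

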